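# Clip the cordless test hook onto the terminal post

### The job

Squeeze the plunger of the cordless test-hook probe to push its hook out, set the hook round the single slim post (not the twin-pin stand or the thick stub), and let go so that the hook springs back and the post is caught between hook and jaw. Leave the probe lying flat on the worktop, clipped to the post.

Things in the scene. Friction and masses are not known exactly. Their poses are not given: they have to be found in the camera images.
- probe_grip (a point): Loose grey probe (0.18 kg, housing 93x44x22 mm) lying flat. Point on housing, 46 mm above its underside, midway between two upright black plates 30 mm wide, tops 64 mm up; x points to the hook, z up. Plates' outer faces at x -31 (plunger's thumb plate, slides to -5) and +31 (fixed). Pinch them together along x from above at 15-25 N, tips above the housing (24 mm below); that also carries it.
- hook (a point): Middle of inner edge of the hook's cross-bar, 16 mm above the probe's underside, probe's axes; moves +x with plunger. Flat J, bars 5 mm thick: shank at y -16.5, barb at +16.5 mm. Flat jaw face (26 mm wide, on the housing) is 86 mm ahead of probe_grip; cross-bar 3 mm ahead of it at rest, 29 mm fully out: a window 29 long, 28 wide to lower over a post. Nose ahead of +48 mm is 11 mm off the worktop.
- plunger (a joint): Travel of thumb plate and hook, m: 0 at rest, 0.026 fully squeezed (plates then 36 mm over their outer faces), hook fully out. A spring returns it (2.4 N at rest, 5.5 N fully in). Squeezed by fingers that close evenly, the housing slides about 13 mm back between them. Clipped to the slim post it rests at about 0.005.
- post_center (a point): Slim post: single upright steel pin, 8 mm diameter, top 45 mm above the worktop, on a fixed round base 44 mm wide, 6 mm high, with a 15 mm collar up to 8 mm. Point on its axis 25 mm up. Two like bases stand in a row across (y), 100 mm or more apart: one with two such pins 24 mm apart, one with a 26 mm thick stub; places swap. Hook pointing away from the robot (+x) clears them.
Things that resemble listed ones, but are neither listed nor needed, are in the scene too. Leave any brown, purple or turquoise look-alike of the part that bears post_center alone.

How it is judged (in metres and radians):
On the way:
1. the plunger is squeezed at least 18 mm in, so that the hook is out (value of joint plunger above 0.018 m), for 0.1 s.
At the end, for the whole second after the job is handed in: The slim post stands inside the hook (axis at most 10 mm behind the cross-bar's inner edge, within 16 mm of its middle sideways), the plunger is at rest sprung back to 2.5 to 10 mm, the hook is under 28 mm above the worktop and the probe is flat within 10 degrees (value of joint plunger between 0.0025 and 0.01 m and x of post_center in the frame of hook between -0.01 and 0 m and y of post_center in the frame of hook between -0.016 and 0.016 m and height (world z) of hook below 0.028 m and angle between probe_grip's own z axis and vertical below 0.17 rad and velocity of joint plunger between -0.01 and 0.01 m/s); the robot touches nothing.
It also fails if it takes over 38 s, if anything falls off the work surface, if the arm or the gripper's body presses on something with over 40 N, if the wrist force passes 120 N, or if a joint passes its speed limit or range.

### The arm

A 6-joint arm with a two-finger parallel gripper is mounted at the origin on a cart in front of the work surface, level with it; the furniture and walls round the work are solid. World frame = base frame: x ahead of the robot, y to its left, z up, the work surface at z = 0. Lengths are in mm, angles in degrees, forces in N, time in s.
With the tool pointing down it reaches from about 275 to 750 mm from the base axis. Payload 10.2 kg.
Tool frame: the origin (TCP) lies between the finger pads; the fingertips stand 25 mm ahead of it and the grasp point (between the pads) lies 6 mm ahead of it (bot.finger_overhang is the distance from the TCP to the fingertips, in mm); z points along the fingers, y is the line along which they close (so a half turn about z gives the same grasp; the last joint's range is limited). The gripper opens to 88 mm and grips with 3 to 60 N. Pads are 18 mm wide; open, the fingers measure 123 mm over their backs; the gripper's body (75 mm by 187 mm) begins 45 mm behind the grasp point.
Start: joints at [-80.466, 17.928, 85.812, -0, 76.261, -12.8], TCP at [199.49, -485.629, 263.72] pointing down, gripper open.
Joint ranges: [-168.41, 168.41], [-55.51, 124.54], [10.69, 146.95], [-70.63, 250.63], [1, 178], [-165.06, 165.06]. Speed limits (degrees/s): [136.94, 136.94, 172.46, 180, 180, 180].

### API

Orientations are given as a 3x3 rotation matrix whose columns are the frame's x, y, z axes.
In Python, from bench import bot gives the robot as it stands. The module is installed in compiled form; this text tells all that it offers.
- The arm moves only by the tool servo_tool, never from a script. Its argument "plan" is text: rows parted by semicolons, each of 6 numbers parted by spaces: the shift along the tool's x, y, z in m, then the turn, a rotation vector about the tool's x, y, z in rad. A call has 1 to 8 rows; each row is the pose to reach, as a shift and turn from the pose commanded when the call began, along the tool's axes at that moment; what a row does not reach only later rows make up. A row lasts 1/12 s, in which the tool goes at most 41.7 mm and 7.16 degrees, less where a joint would pass 70% of its speed; a pose out of reach is approached as far as the arm can. A call with a gripper value outside its range is refused whole. "claw" is the opening, from -1 (shut) to 1 (fully open), set as the call begins (left out, the last holds). The fingers move at their own pace and stop on an object; "newtons" is the grip in N (left out, the last holds). Time passes only in rows, so rows that repeat a pose let the fingers close. It gives the time, the measured TCP pose, the force, the opening and the grip force at its end, in the units of the state.
- bot.read_state(): the state, without advancing time (a new reading comes with each control period).
- bot.camera(name): name is "scene" or "side" or "wrist"; returns the picture (400x640x3 uint8, red, green, blue); there is no depth.
- bot.calibration(name): a dict with "mtx" (3x3 intrinsics, pixels), "origin" and "orientation" of the camera in the world. Camera axes: x right, y up, looking along -z (the intrinsics and any distortion apply to the point x, -y, -z); pixel columns grow to the right and rows downward; lengths in mm; the calibration is good to about 2 mm. A picture is of the moment at which its call begins: read the wrist's pose just before it. calibration takes no time and is no camera call; for the wrist camera it gives the pose at the moment of the call.
- bot.job_done(): hands the job in; it is judged then, once.
The state is a dict: "time_s": time; "joints": joint angles; "dq": joint speeds; "joint_efforts": joint torques, N m; "ee_pos": TCP position; "tcp_rot": TCP orientation; "wrist_force": force on the tool from outside, world axes, zero at the start; "wrist_torque": the same for the moment, N m; "gripper_width": finger opening in mm; "gripper_force": force on a finger pad.
Only numpy, scipy, OpenCV 4.12 (cv2) and the standard library are available. Lean on these libraries where they do the work, as an engineer would, in place of code of your own. Each camera call takes 0.05 s, during which the arm holds its last target. There are 200 camera calls.

## Working session

There is one attempt and no reset: what is moved stays moved. The work goes in short steps, Python scripts to look and compute and a tool call to move; the robot and the scene stay as the last step left them, time stands still between calls to the robot, and variables do not carry over. Pictures are saved under pics/ and viewed, at most 10 in all, crops included, and the job is handed in when it is done.

Besides the shell and the picture viewer there is one more tool, called after ">>>" as name(argument=value, ...) on one line, values as JSON. servo_tool: Moves the arm, as the interface text tells. Its arguments: {"type":"object","properties":{"plan":{"type":"string"},"claw":{"type":"number"},"newtons":{"type":"number"}},"required":["plan"]}

```bash
mkdir -p pics
cat > h.py <<'E'
from bench import bot
import numpy as np, cv2
def snap(n,f):
    c=bot.calibration(n); im=bot.camera(n); cv2.imwrite('pics/'+f,im[:,:,::-1]); np.savez('pics/'+f+'.npz',**{k:np.array(c[k]) for k in('mtx','origin','orientation')}); return im
def ray(f,u,v,z):
    c=np.load('pics/'+f+'.npz'); d=np.linalg.inv(c['mtx'])@[u,v,1]; d=c['orientation']@[d[0],-d[1],-d[2]]; o=c['origin']; return o+d*(z-o[2])/d[2]
def proj(f,P):
    c=np.load('pics/'+f+'.npz'); p=c['orientation'].T@(np.array(P)-c['origin']); q=c['mtx']@[p[0],-p[1],-p[2]]; return q[:2]/q[2]
E
python3 - <<'E'
from h import *
for n in('scene','side'):
    snap(n,n+'1.png'); c=bot.calibration(n); print(n,c)
s=bot.read_state(); print(s['time_s'],s['tcp_rot'],s['gripper_width'])
E
```

```text
scene {'mtx': array([[386.56820879,   0.        , 317.5419151 ],
       [  0.        , 386.56820879, 196.94963057],
       [  0.        ,   0.        ,   1.        ]]), 'origin': array([ 67.35933856, 486.88223957, 478.90907315]), 'orientation': array([[-0.74319959,  0.32175562, -0.58662398],
       [-0.66868173, -0.3870548 ,  0.63486482],
       [-0.02278431,  0.86409601,  0.50281106]])}
side {'mtx': array([[517.87079985,   0.        , 317.76536707],
       [  0.        , 517.87079985, 202.47437336],
       [  0.        ,   0.        ,   1.        ]]), 'origin': array([1108.28558967, -291.67315509,  853.65130772]), 'orientation': array([[ 0.39257572, -0.74032334,  0.54571573],
       [ 0.91961619,  0.30706494, -0.24498404],
       [ 0.01379724,  0.5980238 ,  0.80135957]])}
0.1 [[ 9.24991076e-01  3.79988789e-01 -1.73725685e-04]
 [ 3.79988753e-01 -9.24990507e-01  1.05316831e-03]
 [ 2.39497540e-04 -1.04018509e-03 -9.99999430e-01]] 88.06122910328294
```

View pics/scene1.png

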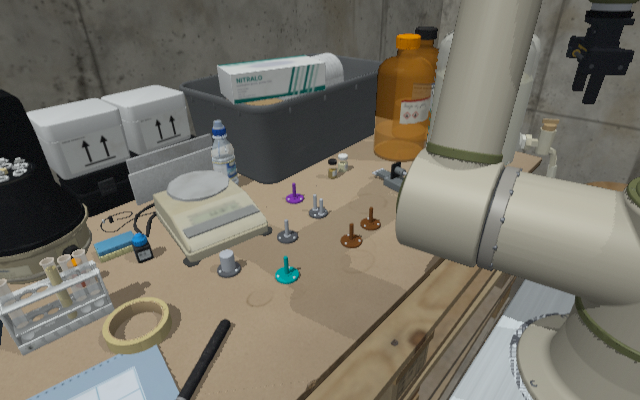

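View pics/side1.png

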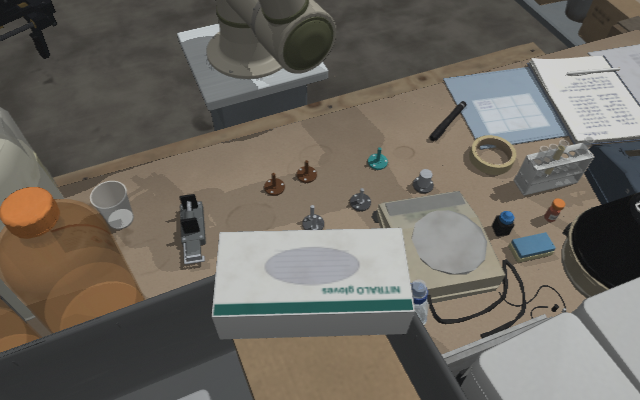

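The scene view shows three grey bases: a thick stub at (229,263), one at (287,232) that looks single-pin, and one at (318,207) that looks twin-pin. The look-alikes are brown at (352,236) and (370,220), purple at (294,195) and turquoise at (288,270). The side view shows the probe at (192,230), with its hook end around (192,260). I'll check the choice in one close crop.

Run:
```python
from h import *
a=cv2.imread('pics/scene1.png')[180:290,200:340]; b=cv2.imread('pics/side1.png')[175:285,150:250]; c=cv2.imread('pics/side1.png')[175:240,280:440]
f=lambda i,w,h:cv2.resize(i,(w,h),interpolation=cv2.INTER_CUBIC)
o=np.zeros((600,800,3),np.uint8); o[:314,:400]=f(a,400,314); o[:440,400:800]=f(b,400,440); o[320:482,:400]=f(c,400,162)
cv2.imwrite('pics/crop1.png',o)
for n,u,v,z in[('scene1.png',287,240,4),('scene1.png',318,213,4),('scene1.png',229,270,4),('side1.png',361,202,6),('side1.png',313,222,6)]: print(n,u,v,ray(n,u,v,z).round())
```

```text
scene1.png 287 240 [552.  58.   4.]
scene1.png 318 213 [572. -59.   4.]
scene1.png 229 270 [568. 193.   4.]
side1.png 361 202 [564.  50.   6.]
side1.png 313 222 [572. -60.   6.]
```

View pics/crop1.png

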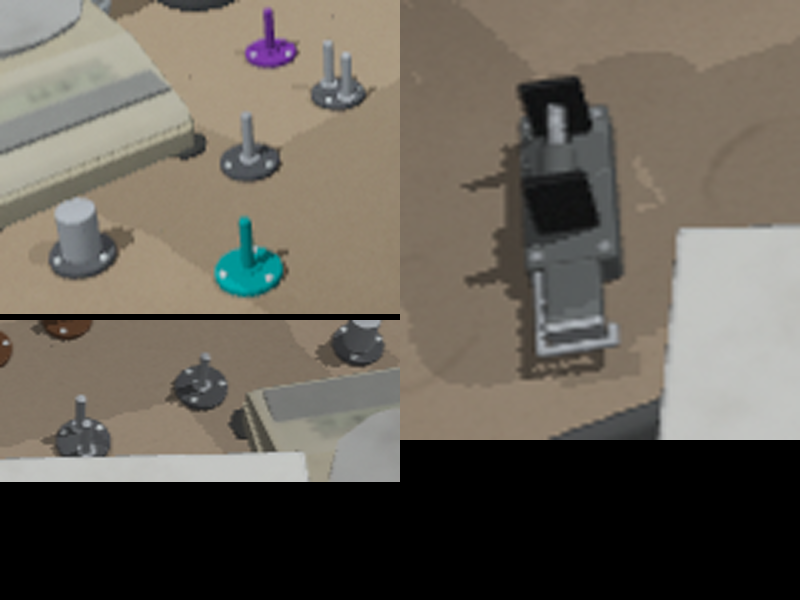

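The crop confirms that the middle grey base (scene px 287,240) has one pin, its neighbour at (318,213) has two, and (229,270) is the stub. The probe in the side view has plate tops at about (187.5,196) and (189.5,219), and its hook bar at (194,261).

Run:
```python
from h import *
f='side1.png'
q=lambda x,y,z:ray(f,150+(x-400)/4,175+y/4,z).round(1)
print('rear plate top',q(551,81,64),'front',q(559,178,64))
print('hook bar outer',q(537,352,18),q(618,345,18))
print('housing front top corners',q(530,262,22),q(612,262,22),'rear right',q(605,108,22))
c=bot.calibration('wrist');s=bot.read_state();R=np.array(s['tcp_rot'])
print(R.T@(np.array(c['origin'])-s['ee_pos']),R.T@np.array(c['orientation']),c['mtx'])
```

```text
rear plate top [ 459.3 -273.4   64. ] front [ 516.  -284.4   64. ]
hook bar outer [ 573.  -318.4   18. ] [ 583.7 -283.    18. ]
housing front top corners [ 526.4 -309.1   22. ] [ 541.3 -273.4   22. ] rear right [ 451.7 -252.    22. ]
[  79.45234032    1.36217669 -120.89787991] [[-5.64936429e-04  9.51840136e-01  3.06594253e-01]
 [ 9.99999824e-01  5.93950294e-04 -1.33531540e-06]
 [-1.83372753e-04  3.06594198e-01 -9.51840304e-01]] [[305.69104571   0.         322.02891622]
 [  0.         305.69104571 197.62558749]
 [  0.           0.           1.        ]]
```

```bash
cat >> h.py <<'E'
from scipy.spatial.transform import Rotation as Ro
def go(P,az):
    "tool shift (m) and turn (rad) to reach world TCP P, tool y at azimuth az, pointing down"
    s=bot.read_state(); R=np.array(s['tcp_rot']); a=np.radians(az); y=np.array([np.cos(a),np.sin(a),0]); z=np.array([0,0,-1.])
    T=np.c_[np.cross(y,z),y,z]; print('shift',(R.T@(np.array(P)-s['ee_pos'])/1000).round(4),'turn',Ro.from_matrix(R.T@T).as_rotvec().round(4),'t',s['time_s'],'pos',np.round(s['ee_pos'],1),'F',np.round(s['wrist_force'],1),'w',s['gripper_width'])
E
python3 - <<'E'
from h import *
go([480,-275,150],-13.5)
print(ray('scene1.png',405,157,0),ray('side1.png',115,222,0),ray('side1.png',30,200,230),ray('scene1.png',352,242,0),ray('scene1.png',370,225,0))
E
```

```text
shift [ 0.3394 -0.0879  0.1134] turn [-8.000e-04 -7.000e-04 -9.454e-01] t 0.1 pos [ 199.5 -485.4  263.3] F [-0.4 -0.5 -0.7] w 88.06122910328294
[ 584.09232513 -458.1426108     0.        ] [ 417.06480392 -422.04760935    0.        ] [ 514.62929771 -496.330347    230.        ] [449.25653333 -26.68287572   0.        ] [ 456.83698307 -100.60743428    0.        ]
```

>>> servo_tool(plan="0.04 -0.01 0 0 0 -0.12;0.08 -0.02 0 0 0 -0.24;0.12 -0.031 0 0 0 -0.36;0.16 -0.041 0 0 0 -0.48;0.2 -0.052 0 0 0 -0.6;0.24 -0.062 0.02 0 0 -0.72;0.279 -0.072 0.03 0 0 -0.84;0.318 -0.082 0.04 0 0 -0.945", claw=1)

```text
time_s: 0.77
ee_pos: [460.7, -289.4, 223.7]
tcp_rot: [[0.228, 0.974, -0.001], [0.974, -0.228, 0.001], [0.0, -0.001, -1.0]]
wrist_force: [0.6, -0.8, -0.9]
gripper_width: 88.0
gripper_force: 0.0
```

Run:
```python
from h import *
go([485,-278,150],-13.5)
```

```text
shift [0.0166 0.0211 0.0737] turn [-0.0008 -0.0004  0.0055] t 0.7667 pos [ 460.7 -289.4  223.7] F [ 0.6 -0.8 -0.9] w 87.97954625112145
```

>>> servo_tool(plan="0.008 0.01 0.025 0 0 0.005;0.017 0.021 0.05 0 0 0.005;0.017 0.021 0.063 0 0 0.005;0.017 0.021 0.063 0 0 0.005;0.017 0.021 0.063 0 0 0.005")

```text
time_s: 1.18
ee_pos: [483.8, -279.4, 161.4]
tcp_rot: [[0.239, 0.971, -0.001], [0.971, -0.239, 0.001], [0.001, -0.001, -1.0]]
wrist_force: [0.1, 0.2, 0.5]
gripper_width: 88.2
gripper_force: 0.0
```

Run:
```python
from h import *
im=snap('wrist','w1.png'); s=bot.read_state(); print(s['ee_pos'])
```

```text
[ 484.00215094 -279.84461939  162.37822634]
```

View pics/w1.png

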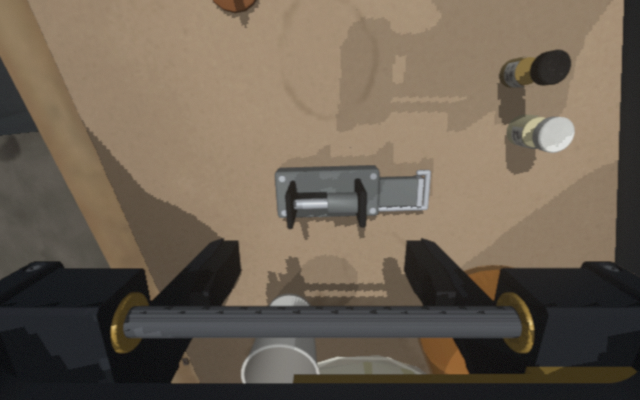

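The wrist view shows the probe directly below. The housing spans columns 276 to 380 and rows 167 to 217, the plate tops are near (292,182) and (361,180), and the hook end is at column 430.

Run:
```python
from h import *
f='w1.png'; q=lambda u,v,z:ray(f,u,v,z).round(1)
A,B=q(276,169,22),q(379,166,22); C,D=q(276,218,22),q(380,213,22)
print(A,B,C,D,np.linalg.norm(B-A),np.linalg.norm(C-A)); 
for a,b in((A,B),(C,D)): d=b-a; print(np.degrees(np.arctan2(d[1],d[0])))
print('hook outer',q(430,171,18.5),q(430,210,18.5))
print('plates outer top',q(287,181,64),q(287,227,64),q(367,179,64),q(367,226,64))
for az in(-13.5,-12):
  a=np.radians(az);ex=np.array([np.cos(a),np.sin(a)]);ey=np.array([-ex[1],ex[0]])
  mid=np.mean([A,B,C,D],0)[:2]; h=np.mean([q(430,171,18.5),q(430,210,18.5)],0)[:2]
  print(az,'hook-mid',(h-mid)@ex,(h-mid)@ey,'grip est from hook', h-ex*(86+3+5.))
cv2.imwrite('pics/w1c.png',cv2.resize(cv2.imread('pics/w1.png')[150:240,265:440],(788,405),interpolation=cv2.INTER_CUBIC))
```

```text
[ 450.4 -249.8   22. ] [ 537.8 -268.6   22. ] [ 437.4 -293.7   22. ] [ 530.7 -311.6   22. ] 89.39910514093525 45.78438598474373
-12.139519395649792
-10.860470260858216
hook outer [ 581.  -284.6   18.5] [ 576.1 -321.1   18.5]
plates outer top [ 464.3 -253.    64. ] [ 454.2 -288.4   64. ] [ 521.9 -265.6   64. ] [ 514.5 -302.3   64. ]
-13.5 hook-mid 92.1210882301228 -0.43168657371188707 grip est from hook [ 487.14722748 -280.9061358 ]
-12 hook-mid 92.07822039683658 -2.842987610169635 grip est from hook [ 486.60412553 -283.30630106]
```

View pics/w1c.png

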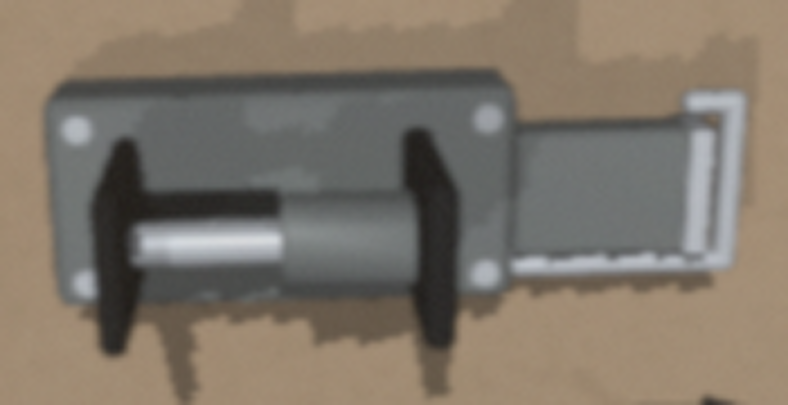

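Run:
```python
from h import *
f='w1.png'
S=np.array([ray(f,265+x/4.5,150+y/4.5,22)[:2] for x,y in((77,130),(488,119),(84,284),(485,273))]); m=S.mean(0); print(S.round(1),m)
d=S[1]-S[0]+S[3]-S[2]; az=np.degrees(np.arctan2(d[1],d[0])); print(az)
a=np.radians(az);ex=np.array([np.cos(a),np.sin(a)]);ey=np.array([-ex[1],ex[0]])
h=ray(f,430.5,191,18.5)[:2]; 
print('grip rel screw centre from hook',(h-m)@ex-94,(h-m)@ey)
for u in(287,367): print('plate',(ray(f,u,227,64)[:2]-m)@ex, (ray(f,u,227,64)[:2]-m)@ey)
print(m+ex*((h-m)@ex-94))
go(list(m+ex*((h-m)@ex-94))+[54],az)
```

```text
[[ 453.1 -259.6]
 [ 531.3 -276.6]
 [ 445.6 -290.8]
 [ 524.7 -307.8]] [ 488.67392972 -283.69875691]
-12.177323646728874
grip rel screw centre from hook -1.6263724823978691 0.13685657473992707
plate -32.67893539490944 -11.856532711210143
plate 29.233142875207026 -13.60210504991502
[ 487.08415151 -283.35569325]
shift [-0.0026  0.0038  0.1084] turn [ 0.0006  0.0004 -0.0288] t 1.2333 pos [ 484.  -279.8  162.4] F [-0.4  0.2  0.4] w 87.850324732456
```

>>> servo_tool(plan="-0.001 0.002 0.02 0 0 -0.029;-0.0026 0.004 0.04 0 0 -0.029;-0.0026 0.004 0.06 0 0 -0.029;-0.0026 0.004 0.08 0 0 -0.029;-0.0026 0.004 0.095 0 0 -0.029;-0.0026 0.004 0.106 0 0 -0.029;-0.0026 0.004 0.11 0 0 -0.029;-0.0026 0.004 0.11 0 0 -0.029")

```text
time_s: 1.9
ee_pos: [487.2, -283.3, 51.8]
tcp_rot: [[0.211, 0.978, 0.0], [0.978, -0.211, -0.0], [-0.0, 0.0, -1.0]]
wrist_force: [-0.2, 0.3, 1.3]
gripper_width: 87.9
gripper_force: 0.0
```

>>> servo_tool(plan="0 0 0 0 0 0;0 0 0 0 0 0;0 0 0 0 0 0;0 0 0 0 0 0;0 0 0 0 0 0;0 0 0 0 0 0;0 0 0 0 0 0;0 0 0 0 0 0", claw=-0.4, newtons=20)

```text
time_s: 2.57
ee_pos: [487.8, -283.3, 52.2]
tcp_rot: [[0.21, 0.978, 0.002], [0.978, -0.21, -0.001], [-0.001, 0.002, -1.0]]
wrist_force: [2.7, -0.9, 4.0]
gripper_width: 37.0
gripper_force: 7.2
```

>>> servo_tool(plan="0 0 0 0 0 0;0 0 0 0 0 0;0 0 0 0 0 0;0 0 0 0 0 0;0 0 -0.01 0 0 0;0 0 -0.03 0 0 0;0 0 -0.055 0 0 0;0 0 -0.08 0 0 0", claw=-1, newtons=22)

```text
time_s: 3.23
ee_pos: [486.4, -282.4, 132.2]
tcp_rot: [[0.21, 0.978, -0.002], [0.978, -0.21, 0.002], [0.001, -0.003, -1.0]]
wrist_force: [0.2, 0.0, -1.6]
gripper_width: 35.5
gripper_force: 22.0
```

Run:
```python
from h import *
snap('side','s2.png'); snap('scene','sc2.png')
o=cv2.resize(cv2.imread('pics/side1.png')[180:220,330:400],(700,400),interpolation=cv2.INTER_CUBIC)
cv2.imwrite('pics/c3.png',np.vstack([cv2.resize(cv2.imread('pics/s2.png')[100:300,100:450],(700,400)),cv2.resize(cv2.imread('pics/sc2.png')[190:250,250:320],(233,200),interpolation=cv2.INTER_CUBIC).copy() if 0 else np.zeros((1,700,3),np.uint8)]))
go([468,-200,132],0); go([468,55,132],0)
```

```text
shift [ 0.0776 -0.0372  0.0028] turn [ 0.0041  0.0032 -0.2119] t 3.3333 pos [ 488.  -283.7  135.2] F [ 0.3 -0.2 -1.6] w 35.36132716538234
shift [ 0.3269 -0.0908  0.0019] turn [ 0.0041  0.0032 -0.2119] t 3.3333 pos [ 488.  -283.7  135.2] F [ 0.3 -0.2 -1.6] w 35.36132716538234
```

View pics/c3.png

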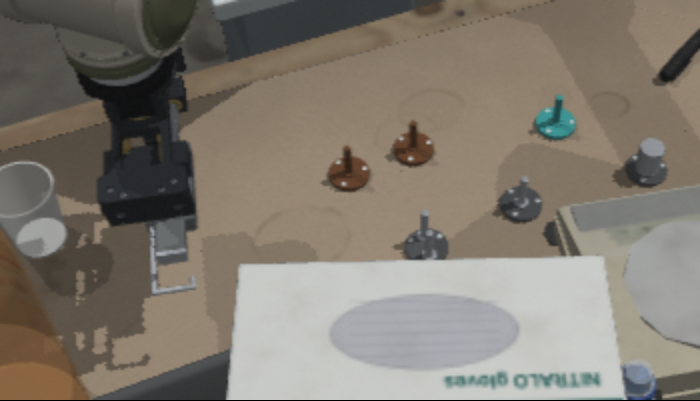

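The probe is lifted with the hook fully out (crop px 172,280), and the opening is 35.5 mm. The slim post stands at crop px (521,200). Next I carry the probe over to it.

>>> servo_tool(plan="0.035 -0.01 0 0.001 0 -0.03;0.075 -0.02 0 0.002 0 -0.06;0.115 -0.032 0 0.003 0 -0.09;0.155 -0.043 0 0.004 0 -0.12;0.195 -0.054 0 0.004 0.003 -0.15;0.235 -0.065 0 0.004 0.003 -0.18;0.275 -0.076 0 0.004 0.003 -0.21;0.3 -0.084 0 0.004 0.003 -0.212")

```text
time_s: 4.0
ee_pos: [466.5, 31.2, 130.6]
tcp_rot: [[-0.003, 1.0, -0.007], [1.0, 0.003, 0.004], [0.004, -0.007, -1.0]]
wrist_force: [0.9, 0.3, -2.2]
gripper_width: 35.1
gripper_force: 22.0
```

>>> servo_tool(plan="0.015 0 0 0 0 0;0.022 0 0 0 0 0;0.022 0 0 0 0 0;0.022 0 0 0 0 0;0.022 0 0 0 0 0;0.022 0 0 0 0 0")

```text
time_s: 4.5
ee_pos: [468.3, 49.0, 131.5]
tcp_rot: [[0.002, 1.0, -0.004], [1.0, -0.002, 0.003], [0.003, -0.004, -1.0]]
wrist_force: [-0.2, 0.9, -1.5]
gripper_width: 35.4
gripper_force: 22.0
```

Run:
```python
from h import *
snap('wrist','w2.png'); go([468,55,90],0); print(ray('scene1.png',288,277,2),ray('side1.png',378,164,2))
```

```text
shift [ 0.0058 -0.0002  0.0416] turn [-0.0039 -0.0034 -0.0015] t 4.55 pos [468.3  49.1 131.6] F [ 0.8 -0.8 -2.1] w 35.49056671118536
[471.88028712 133.68366989   2.        ] [482.4444955  130.87886058   2.        ]
```

View pics/w2.png

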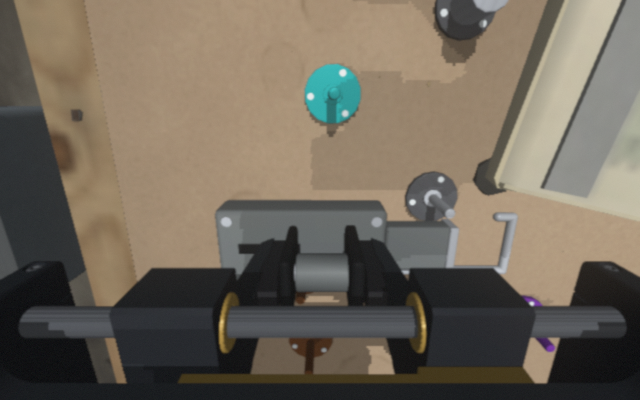

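The wrist view shows the slim post with its base at (432,197) and top near (448,214). The hook window spans columns 456 to 500 and rows 218 to 266. The turquoise base at (333,93) is well clear.

Run:
```python
from h import *
f='w2.png'; q=lambda u,v,z:ray(f,u,v,z).round(1)
print('base',q(432,197,6),'collar',q(433,198,8),'top',q(448,214,45))
for z in (94,98): print(z,'bar',q(515,215,z),q(504,270,z),'barb tip',q(496,217,z),'jaw edge top',q(456,226,z),q(455,268,z))
print('screws',q(226,222,102),q(377,222,102))
cv2.imwrite('pics/w2c.png',cv2.resize(cv2.imread('pics/w2.png')[165:285,380:540],(800,600),interpolation=cv2.INTER_CUBIC))
```

```text
base [561.   48.8   6. ] collar [561.2  48.5   8. ] top [559.5  48.2  45. ]
94 bar [575.3  66.1  94. ] [575.4  31.6  94. ] barb tip [565.  65.  94.] jaw edge top [543.6  59.6  94. ] [546.5  32.9  94. ]
98 bar [572.6  67.7  98. ] [572.7  34.   98. ] barb tip [562.6  66.5  98. ] jaw edge top [541.7  61.3  98. ] [544.5  35.3  98. ]
screws [417.6  65.3 102. ] [497.8  65.2 102. ]
```

View pics/w2c.png

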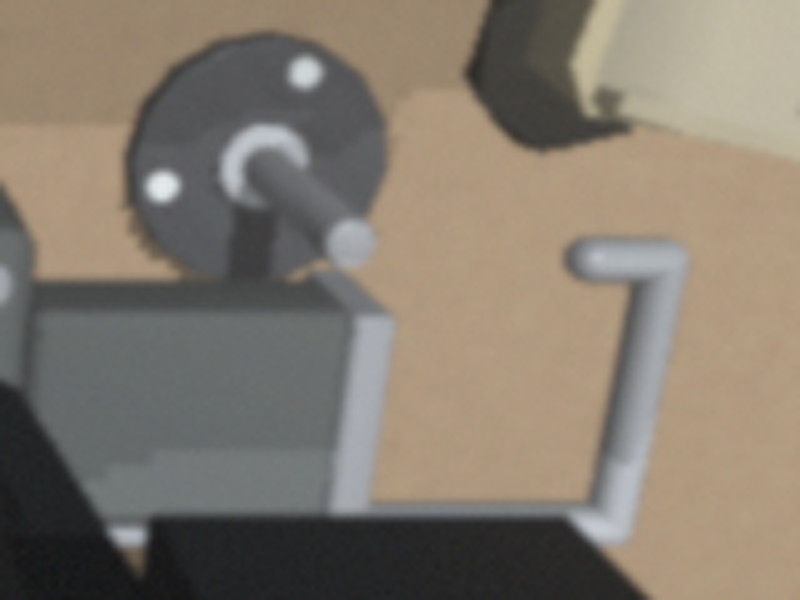

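>>> servo_tool(plan="0 0.003 0 -0.004 -0.003 -0.001;0 0.005 0.005 -0.004 -0.003 -0.001;0 0.005 0.015 -0.004 -0.003 -0.001;0 0.005 0.025 -0.004 -0.003 -0.001;0 0.005 0.034 -0.004 -0.003 -0.001;0 0.005 0.034 -0.004 -0.003 -0.001;0 0.005 0.034 -0.004 -0.003 -0.001;0 0.005 0.034 -0.004 -0.003 -0.001")

```text
time_s: 5.22
ee_pos: [473.2, 50.1, 97.7]
tcp_rot: [[-0.001, 1.0, 0.0], [1.0, 0.001, 0.0], [0.0, 0.0, -1.0]]
wrist_force: [-0.5, -0.7, -1.9]
gripper_width: 35.2
gripper_force: 22.0
```

Run:
```python
from h import *
snap('wrist','w3.png'); go([473.2,48.7,52.5],0)
cv2.imwrite('pics/w3c.png',cv2.resize(cv2.imread('pics/w3.png')[150:285,360:540],(800,600),interpolation=cv2.INTER_CUBIC))
```

```text
shift [-0.0014 -0.0002  0.0455] turn [ 0.001  -0.0003  0.0011] t 5.2667 pos [473.3  50.1  98. ] F [-0.6  0.5 -1.8] w 35.4731809723002
```

View pics/w3c.png

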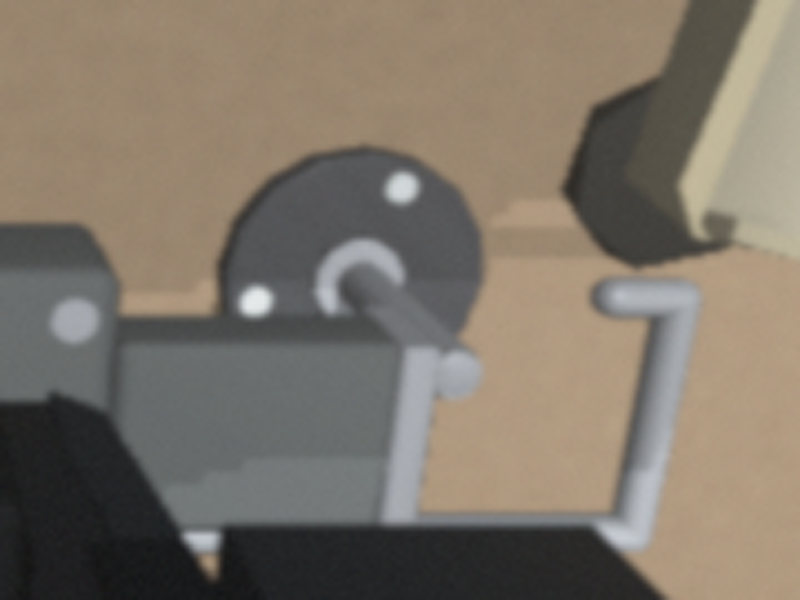

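The close crop shows the post top at full px (463,234), moving into the window between jaw and bar. The balance's foot is at (500,205).

Run:
```python
from h import *
f='w3.png'; q=lambda x,y,z:ray(f,360+x/4.444,150+y/4.444,z).round(1)
print(q(458,373,45),q(361,282,8),'foot',q(630,262,2),q(568,190,2),'scale corner',q(705,225,20))
print('bar inner',q(655,320,66),q(620,500,66),'jaw',q(436,350,62),q(418,515,62))
```

```text
[561.1  48.8  45. ] [561.4  48.4   8. ] foot [609.   49.7   2. ] [596.4  62.5   2. ] scale corner [608.2  62.3  20. ]
bar inner [573.4  65.5  66. ] [573.6  40.9  66. ] jaw [549.4  59.7  62. ] [550.2  36.4  62. ]
```

>>> servo_tool(plan="-0.0015 0 0.007 0 0 0;-0.0015 0 0.014 0 0 0;-0.0015 0 0.021 0 0 0;-0.0015 0 0.028 0 0 0;-0.0015 0 0.034 0 0 0;-0.0015 0 0.039 0 0 0;-0.0015 0 0.042 0 0 0;-0.0015 0 0.043 0 0 0")

```text
time_s: 5.93
ee_pos: [473.0, 48.7, 54.1]
tcp_rot: [[-0.001, 1.0, -0.0], [1.0, 0.001, 0.0], [0.0, -0.0, -1.0]]
wrist_force: [-0.4, -0.5, -2.8]
gripper_width: 35.3
gripper_force: 22.0
```

>>> servo_tool(plan="0 0 0.001 0 0 0;0 0 0.001 0 0 0;0 0 0.001 0 0 0")

```text
time_s: 6.18
ee_pos: [473.3, 48.6, 53.9]
tcp_rot: [[-0.001, 1.0, 0.001], [1.0, 0.001, 0.0], [0.0, 0.001, -1.0]]
wrist_force: [0.7, 0.1, -2.0]
gripper_width: 35.7
gripper_force: 22.0
```

>>> servo_tool(plan="0 0 0.001 0 0 0;0 0 0.002 0 0 0;0 0 0.002 0 0 0;0 0 0.002 0 0 0")

```text
time_s: 6.52
ee_pos: [473.4, 48.6, 52.2]
tcp_rot: [[-0.001, 1.0, 0.001], [1.0, 0.001, 0.0], [0.0, 0.001, -1.0]]
wrist_force: [-1.1, -0.7, 5.5]
gripper_width: 35.7
gripper_force: 22.0
```

>>> servo_tool(plan="0 0 0 0 0 0;0 0 0 0 0 0;0 0 0 0 0 0;0 0 0 0 0 0", claw=0.05)

```text
time_s: 6.85
ee_pos: [473.0, 48.7, 51.7]
tcp_rot: [[-0.001, 1.0, -0.0], [1.0, 0.001, 0.0], [0.0, -0.0, -1.0]]
wrist_force: [-3.0, 0.5, 4.3]
gripper_width: 46.4
gripper_force: 2.7
```

>>> servo_tool(plan="0 0 0 0 0 0;0 0 0 0 0 0;0 0 0 0 0 0;0 0 0 0 0 0", claw=0.35)

```text
time_s: 7.18
ee_pos: [473.4, 48.6, 51.6]
tcp_rot: [[-0.001, 1.0, 0.001], [1.0, 0.001, 0.0], [0.0, 0.001, -1.0]]
wrist_force: [0.6, 0.5, 0.2]
gripper_width: 59.3
gripper_force: 0.0
```

>>> servo_tool(plan="0 0 0 0 0 0;0 0 0 0 0 0;0 0 0 0 0 0;0 0 0 0 0 0;0 0 0 0 0 0;0 0 0 0 0 0", claw=1)

```text
time_s: 7.68
ee_pos: [473.2, 48.7, 51.7]
tcp_rot: [[-0.001, 1.0, 0.0], [1.0, 0.001, 0.0], [0.0, 0.0, -1.0]]
wrist_force: [0.1, 0.6, 0.4]
gripper_width: 88.1
gripper_force: 0.0
```

Run:
```python
from h import *
snap('wrist','w4.png'); s=bot.read_state(); print(s['time_s'],s['ee_pos'],s['wrist_force'],s['gripper_width'])
cv2.imwrite('pics/w4c.png',cv2.resize(cv2.imread('pics/w4.png')[150:400,160:560],(800,500)))
```

```text
7.7333 [473.15067308  48.65270082  51.68384285] [-0.99570022 -0.41243229  0.60976366] 88.29040873261626
```

View pics/w4c.png

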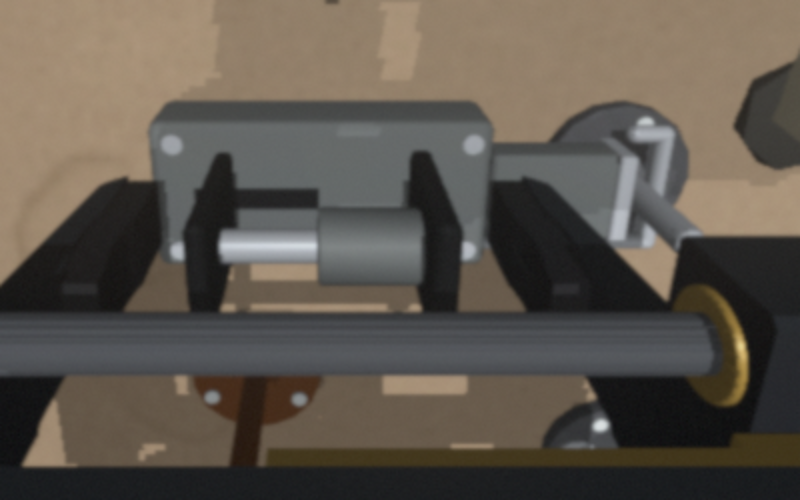

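The crop shows the post caught between hook and jaw (around px 645,195), the probe flat, and both fingers clear of the plates. I'll back straight up and hand in.

>>> servo_tool(plan="0 0 -0.01 0 0 0;0 0 -0.03 0 0 0;0 0 -0.055 0 0 0;0 0 -0.08 0 0 0;0 0 -0.105 0 0 0;0 0 -0.12 0 0 0;0 0 -0.12 0 0 0;0 0 -0.12 0 0 0")

```text
time_s: 8.4
ee_pos: [473.2, 48.6, 172.3]
tcp_rot: [[-0.001, 1.0, 0.002], [1.0, 0.001, 0.0], [0.0, 0.002, -1.0]]
wrist_force: [-1.3, -0.4, 0.3]
gripper_width: 88.4
gripper_force: 0.0
```

Run:
```python
from h import *
s=bot.read_state(); print(s['time_s'],s['ee_pos'],s['wrist_force'])
print(bot.job_done())
```

```text
8.4 [473.16664099  48.59691433 172.27057877] [-1.28809713 -0.39444769  0.29221559]
the job is handed in; nothing more can be done
None
```

The job is handed in at 8.4 s: the last picture, taken just before I backed the open gripper 120 mm up, shows the probe flat on the worktop with its hook round the slim post; no verdict was returned.

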